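Gauge a batten against the flip stop under the sink

ROBOT

A 6-joint arm with a two-finger parallel gripper is mounted at the origin on the work surface. World frame = base frame: x ahead of the robot, y to its left, z up, the work surface at z = 0. Lengths are in m, angles in degrees, forces in N, time in s.
With the tool pointing down it reaches from about 0.325 to 1 m from the base axis. Payload 5.1 kg.
Tool frame: the origin (TCP) lies on the centre line of the jaws, within the pads' length; the fingertips stand 22 mm ahead of it and the grasp point (between the pads) lies 3 mm ahead of it; z points along the fingers, x is the direction in which the jaws open and shut, and the axes are right-handed (so a half turn about z gives the same grasp; the last joint's range is limited). The gripper opens to 85 mm and grips with 20 to 120 N. Pads are 22 mm wide; open, the fingers measure 114 mm over their backs; the gripper's body (76 mm by 85 mm) begins 54 mm behind the grasp point. The pads swing forward as they close: fully open they stand 13 mm farther back than shut.
Start: joints at [65.226, 7.093, 94.555, -0, 78.352, -4.733], TCP at [0.223, 0.611, 0.253] pointing down, gripper open.
Joint ranges: [-149.61, 149.61], [-58.7, 133.49], [1.44, 155.28], [-77.14, 257.14], [18.33, 153.61], [-166.67, 166.67]. Speed limits (degrees/s): [147.25, 147.25, 180, 180, 180, 180].

INTERFACE

Orientations are given as [roll, pitch, yaw] about the fixed x, y, z axes, in that order (R = Rz(yaw) Ry(pitch) Rx(roll)).
In Python, from rig import bot, camera, workorder gives the robot as it stands. The module is installed in compiled form; this text tells all that it offers.
- The arm moves only by the tool jog_arm, never from a script. Its argument "motion" is a list of rows, each a list of 7 numbers: the turn, a rotation vector about the tool's x, y, z in degrees, then the shift along the tool's x, y, z in cm, then the closure, from 0 (fully open) to 1 (shut). In form: [[rx, ry, rz, tx, ty, tz, grip], ...]. A call has 1 to 20 rows; each row shifts and turns the commanded pose from where the row before left it, along the tool's axes as they then stand; what a row does not reach is not made up. A row lasts 1/10 s, in which the tool goes at most 50 mm and 8.59 degrees, less where a joint would pass 70% of its speed; a pose out of reach is approached as far as the arm can. A call is refused whole if a number of a shift passes 5 or a number of a turn 8.59, either way. A call with a gripper value outside its range is refused whole. The fingers move at their own pace and stop on an object; the grip force is fixed at half the most. Time passes only in rows, so rows that do not move let the fingers close. It gives the time, the measured TCP pose, the force and the opening at its end, in the units of the state.
- bot.get_obs(): the state, without advancing time (a new reading comes with each control period).
- camera(name): name is "side" or "top"; returns a dict with "color" (420x560x3 uint8, blue, green, red), "vfov" (degrees; the focal length in pixels is half the picture's height over the tangent of half this angle, whatever the lens; pixels are square), "cx", "cy" (the principal point, pixels), "k1" (the pictures are not rectified: a ray, as slopes to the right and down, at radius r is drawn at 1 + k1 r^2 times it, then the intrinsics apply), "R" (3x3) and "t" (3): a world point X has camera coordinates R X + t. Camera axes: x right, y down, z forward; pixel columns grow to the right and rows downward; lengths in m; the calibration is good to about 2 mm. A picture is of the moment at which its call begins. There is no depth.
- workorder.finish_job(): hands the job in, once; it reports no verdict.
The state is a dict: "clock": time; "joint_pos": joint angles; "dq": joint speeds; "joint_efforts": joint torques, N m; "tcp_pos": TCP position; "ee_rot": TCP orientation; "ft_force": force on the tool from outside, world axes, zero at the start; "wrist_torque": the same for the moment, N m; "opening": opening from 0.0 (shut) to 1.0 (fully open).
Only numpy, scipy, OpenCV 4.12 (cv2) and the standard library are available. Lean on these libraries where they do the work, as an engineer would, in place of code of your own. Each camera call takes 0.05 s, during which the arm holds its last target. There are 200 camera calls.

TASK

Flip the yellow stop down over the fence, then slide the wooden batten along the fence until its end butts gently but definitely against the stop's black sprung tip, and let go of it. Then flip the stop fully back up, leaving the batten lying gauged, flush against the fence and ready to saw; do not ram the stop or disturb the other things.

Things in the scene. Friction and masses are not known exactly. Their poses are not given: they have to be found in the camera images.
- gauge_board: Fixed plywood gauging board, 150 (x) x 420 (y) x 18 mm; origin at the centre of its underside, z up, y along the fence. Bed (top face) at z = 18 mm. Dark fence, 24 mm wide, along its whole length: inner face (towards -x) at board x = 20 mm, top at z = 28 mm. An aluminium post to z = 81 mm at board x 43..65, y 140..170 mm carries the flip stop.
- stop_hinge (a point): Point on the hinge line of the flip stop, fixed on the board at board (50, 155, 72) mm; the hinge line is parallel to the board's y. Axes as the board's.
- flip_stop (a joint): Angle of the yellow flip stop about its hinge, rad: 0 = down (arm level towards board -x, a mechanical limit), 1.57 = arm straight up, limit 1.75. Starts up, at 1.3 to 1.6; it counts as up above 1.2. Hinge friction, about 0.13 N m, keeps it where it is left. Arm 14 mm wide (y), 10 mm thick, 84 mm long from the hinge.
- stop_tongue (a point): Centre of the stop's tongue (24 mm wide, 14 mm thick), which when down hangs across the batten's path: then at board (9, 155, 40.5) mm. A screw with a 16 mm round black rubber tip juts from its -y face. How far is set anew each time and not measured: tip face 18 to 42 mm to -y of this point. The tip is sprung and damped along y, 3 N per mm, travel 9 mm; over 10 N spoils its setting.
- stop_handle (a point): Middle of the free part of the stop's red round handle bar: 14 mm diameter, along board y, 88 mm from the hinge line, free for 18 mm either side of this point (the arm is on its -y side). At stop angle a it is at board x = 50 - 88 cos a, y = 179, z = 72 + 88 sin a mm. It can be pinched across x from above at any angle and turns in the grip.
- batten_mid (a point): Centre of the loose wooden batten: 22 mm wide (x), 200 mm long (y), 45 mm high, 85 to 160 g, standing on a narrow face on the bed, roughly parallel to the fence and 3 to 15 mm off it. Axes: y along its length towards the stop, z up. Flush with the fence its centre is at board x = 9 mm. It stands 35 mm above the fence: grip it across its width from above.
- batten_end (a point): Centre of the batten's end face that meets the stop tip: 100 mm to +y of its centre, axes as the batten's.
- bin_caddy: Stainless steel bin caddy with a grey press-button lid, 200 x 180 x 222 mm, bystander at the right; origin under its centre.
- dustpan: Red plastic dustpan, pan 200 x 210 x 55 mm plus a 110 mm handle towards its +x, loose bystander; origin under the pan's centre.
- brush: Grey hard brush, about 270 x 45 x 47 mm with its handle to its -x, loose bystander; origin under the head's centre.
- green_bottle: Closed green bottle with a twist cap, 70 mm diameter, 210 mm high, loose bystander; origin under its centre.
- peg_box: Small open wooden peg box, 110 x 150 x 60 mm, loose bystander; origin under its centre.
- tin: Blue-labelled tin, 74 mm diameter, 100 mm high, loose bystander; origin under its centre.
- tenon_saw: Small tenon saw lying flat, about 350 x 100 x 25 mm, fixed bystander; its origin lies near the handle end.

How it is judged (in metres and radians):
On the way, in this order (a step that is already met when the one before it is completed fails the run):
1. the flip stop is flipped down (value of joint flip_stop below 0.08 rad), for 0.2 s.
2. with the stop down, the batten is butted against the stop's tip with more than 2 N (value of joint flip_stop below 0.1 rad and contact force between batten and stop_tip above 2 N), for 0.2 s.
At the end, for the whole second after the job is handed in: The flip stop is up (above 1.2 rad); the batten stands upright on the bed, at rest, flush with the fence (its centre within 2 mm of the flush position, parallel within 0.025 rad), and its end is along the fence within 2 mm of the stop tip's relaxed face (value of joint flip_stop above 1.2 rad and y of batten_end in the frame of tip_face between -0.002 and 0.002 m and x of batten_mid in the frame of gauge_board between 0.007 and 0.011 m and z of batten_mid in the frame of gauge_board below 0.0435 m and angle between the y axis of batten_mid and the y axis of gauge_board, either way round below 0.025 rad and angle between batten_mid's own z axis and vertical below 0.05 rad and linear speed of batten below 0.01 m/s); the robot touches nothing.
It fails at once if the batten presses the stop's tip or any part of the stop with more than 10 N (contact force between batten and flip_stop above 10 N).
It fails at once if a bystander is moved more than 15 mm (distance of any of dustpan, brush, green_bottle, peg_box, tin from where it was at the start of the episode above 0.015 m).
It also fails if it takes over 72 s, if anything falls off the work surface, if the arm or the gripper's body presses on something with over 40 N, if the wrist force passes 120 N, or if a joint passes its speed limit or range.

## Working session

There is one attempt and no reset: what is moved stays moved. The work goes in short steps, Python scripts to look and compute and a tool call to move; the robot and the scene stay as the last step left them, time stands still between calls to the robot, and variables do not carry over. Pictures are saved under pics/ and viewed, on a budget of 10 in all, crops included, one or two more only if the job needs it, and the job is handed in when it is done.

Besides the shell and the picture viewer there is one more tool, called after "Emit:" by a JSON object that holds its "op" and its "data", one argument or row to a line. jog_arm: Moves the arm, as the interface text tells. Its arguments: {"type":"object","properties":{"motion":{"type":"array"}},"required":["motion"]}

```bash
mkdir -p pics
cat > h.py <<'E'
import numpy as np, cv2
from rig import bot, camera, workorder
def K(c):
    h,w=c["color"].shape[:2]; f=h/2/np.tan(np.radians(c["vfov"])/2); return f
def proj(c,X):
    p=np.atleast_2d(X)@np.array(c["R"]).T+np.array(c["t"]); s=p[:,:2]/p[:,2:]
    s=s*(1+c["k1"]*(s**2).sum(1,keepdims=True)); return s*K(c)+[c["cx"],c["cy"]]
def onz(c,uv,z):
    out=[]
    for q in np.atleast_2d(uv):
        d=(np.array(q,float)-[c["cx"],c["cy"]])/K(c); s=d.copy()
        for _ in range(30): s=d/(1+c["k1"]*(s@s))
        R=np.array(c["R"]); r=R.T@np.array([*s,1]); o=-R.T@np.array(c["t"])
        out.append(o+r*(z-o[2])/r[2])
    return np.array(out)
E
python3 - <<'E'
from h import *
for n in("side","top"):
    c=camera(n); cv2.imwrite(f"pics/{n}0.png",c["color"]); print(n,c["vfov"],c["cx"],c["cy"],c["k1"],-np.array(c["R"]).T@c["t"],np.array(c["R"]).round(3).tolist())
print(bot.get_obs())
E
```

```text
side 55.46244861115723 280.9073908648022 206.8164614625959 -0.11017801857008332 [ 0.26817465 -0.87088846  1.033442  ] [[0.953, -0.304, 0.002], [-0.217, -0.684, -0.696], [0.213, 0.663, -0.718]]
top 52.55902577293965 282.4658999633664 214.39692556308847 -0.10795285595127 [ 0.39395031 -0.00870228  1.45932548] [[0.015, -1.0, 0.005], [-0.992, -0.016, -0.123], [0.123, -0.003, -0.992]]
{'clock': 0.1, 'joint_pos': array([ 6.52245757e+01,  7.13013033e+00,  9.46261186e+01,  2.71528353e-03,
        7.83515532e+01, -4.73150673e+00]), 'dq': array([ 0.0198992 , -0.10331351, -0.24252207,  0.02895348, -0.25065227,
       -0.08368683]), 'joint_efforts': array([ 2.56495432e-04, -4.24933434e+01, -3.66651642e+01, -1.49787843e-04,
        3.96404212e-03, -1.32706407e-05]), 'tcp_pos': array([0.22257229, 0.61016625, 0.25217314]), 'ee_rot': array([-1.79988458e+02,  1.07215509e-01,  6.99555425e+01]), 'ft_force': array([ 0.01794902, -0.75255867, -0.15441653]), 'wrist_torque': array([ 0.0317645 , -0.03348361, -0.01058879]), 'opening': 1.0000378479041203}
```

View pics/top0.png

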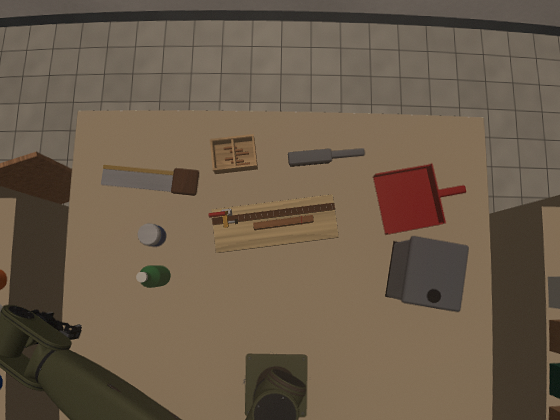

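View pics/side0.png

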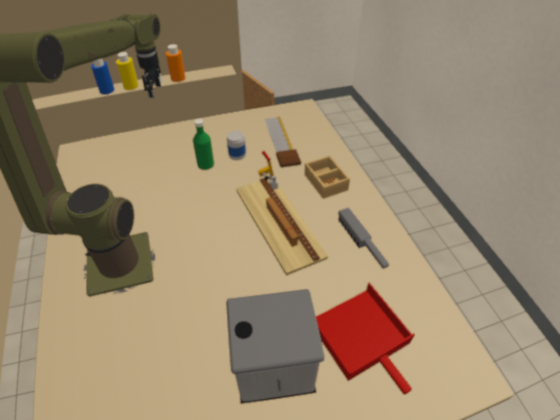

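The top view shows the board at about (212..338, 195..252), with the stop near its left end (225, 213) and the batten at (283, 222). I need enlarged crops.

Run:
```python
from h import *
a=cv2.imread("pics/top0.png")[185:260,200:345]; a=cv2.convertScaleAbs(cv2.resize(a,None,fx=5.5,fy=5.5,interpolation=cv2.INTER_CUBIC),alpha=1.5)
cv2.imwrite("pics/topc.png",a)
b=cv2.imread("pics/side0.png")[145:275,225:335]; cv2.imwrite("pics/sidec.png",cv2.resize(b,None,fx=4.5,fy=4.5,interpolation=cv2.INTER_CUBIC))
```

```text
(no output)
```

View pics/topc.png

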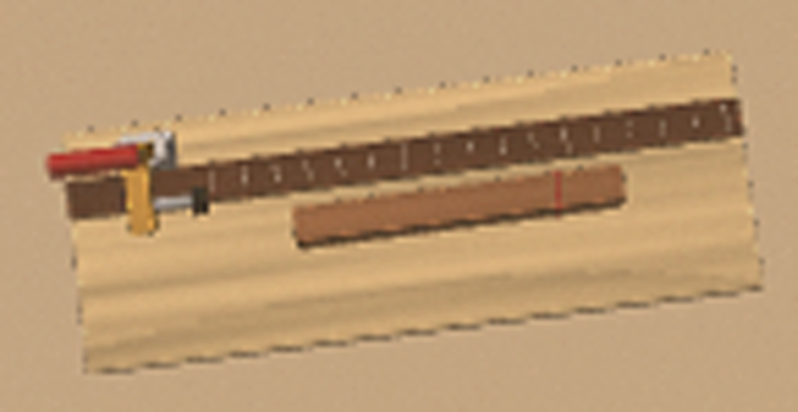

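View pics/sidec.png

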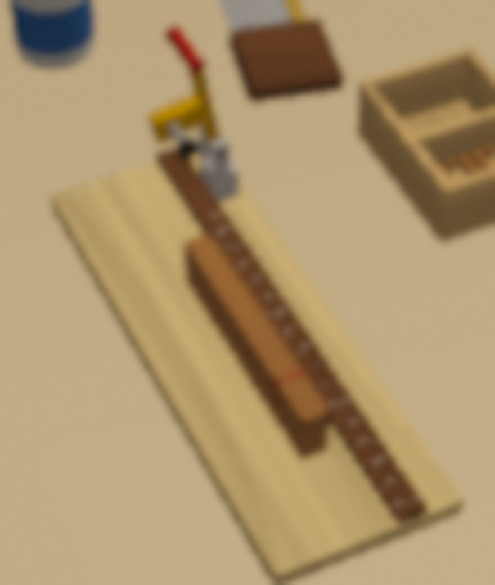

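```bash
cat > fit.py <<'E'
from h import *
from scipy.optimize import least_squares as LS
T=lambda p:(np.array(p,float)+.5)/5.5-.5+[200,185]
S=lambda p:(np.array(p,float)+.5)/4.5-.5+[225,145]
ct,cs=camera("top"),camera("side")
def W(q,P):
    P=np.array(P,float)/1000; c,s=np.cos(q[2]),np.sin(q[2])
    return np.c_[q[0]+c*P[:,0]-s*P[:,1], q[1]+s*P[:,0]+c*P[:,1], P[:,2]]
bt=[(75,210,18),(75,-210,18),(-75,-210,18),(-75,210,18),(20,-210,28),(20,210,28),(44,-210,28)]
it=T([(66,135),(733,52),(762,290),(86,373),(742,136),(72,219),(739,98)])
bs=[(-75,210,18),(-75,-210,18),(75,-210,18)]; is_=S([(52,197),(277,578),(463,507)])
def rb(q): return np.r_[proj(ct,W(q,bt))-it, proj(cs,W(q,bs))-is_].ravel()
b=LS(rb,[.5,.0,0],loss="soft_l1").x
E
cat > m1.py <<'E'
from fit import *
print("board",b[:2],np.degrees(b[2])); print(rb(b).reshape(-1,2).round(1).tolist())
wt=[(-11,100,63),(11,100,63),(11,-100,63),(-11,-100,63)]
def rw(q): return np.r_[proj(ct,W(q,wt))-T([(298,243),(293,208),(622,165),(626,202)]),proj(cs,W(q,wt))-S([(188,249),(208,235),(328,408),(301,421)])].ravel()
w=LS(rw,[*b],loss="soft_l1").x
print("batten",w,np.degrees(w[2])); print(rw(w).reshape(-1,2).round(1).tolist())
c,s=np.cos(b[2]),np.sin(b[2]); d=w[:2]-b[:2]; print("batten in board",c*d[0]+s*d[1],-s*d[0]+c*d[1],np.degrees(w[2]-b[2]))
for a in np.arange(1.2,1.7,.1):
    h=[(50-88*np.cos(a),y,72+88*np.sin(a)) for y in(161,197)]
    print(round(a,1),W(b,h)[1].round(4),(((proj(ct,W(b,h))-[200,185]+.5)*5.5)).round().tolist(),((proj(cs,W(b,h))-[225,145]+.5)*4.5).round().tolist())
E
python3 m1.py
```

```text
board [0.54276433 0.01289288] 7.924018978434702
[[-0.3, -0.4], [-0.2, 0.0], [0.5, -0.1], [0.6, -0.1], [0.7, 0.0], [-0.2, -0.1], [0.3, 0.0], [-0.5, -0.3], [-0.8, -0.1], [0.3, -1.4]]
batten [ 0.54287999 -0.01602639  0.14445814] 8.276841511441985
[[-0.1, 0.1], [-0.0, -0.2], [0.1, -0.0], [0.3, -0.2], [-1.2, -1.7], [0.1, -0.5], [0.2, 0.8], [-0.0, 0.3]]
batten in board -0.0038722464910682015 -0.028659080810051325 0.35282253300728295
1.2 [0.5335 0.2105 0.154 ] [[123.0, 190.0], [59.0, 197.0]] [[172.0, 71.0], [154.0, 44.0]]
1.3 [0.5418 0.2117 0.1568] [[120.0, 174.0], [57.0, 182.0]] [[182.0, 65.0], [164.0, 39.0]]
1.4 [0.5503 0.2128 0.1587] [[118.0, 159.0], [55.0, 167.0]] [[192.0, 60.0], [174.0, 34.0]]
1.5 [0.559  0.214  0.1598] [[116.0, 143.0], [53.0, 151.0]] [[203.0, 56.0], [184.0, 30.0]]
1.6 [0.5677 0.2153 0.16  ] [[115.0, 128.0], [51.0, 136.0]] [[213.0, 53.0], [194.0, 27.0]]
```

Board pose is (0.543, 0.013), yaw 7.9°. The batten is about 13 mm off the fence and the stop angle is about 1.41. I'll raise the tool and align its yaw first.

Emit:
{"op": "jog_arm", "data": {
  "motion": [
    [0,0,8,0,0,-1,0],
    [0,0,8,0,0,-1,0],
    [0,0,8,0,0,-1,0],
    [0,0,8,0,0,-1,0],
    [0,0,8,0,0,-1,0],
    [0,0,8,0,0,-1,0],
    [0,0,8,0,0,-1,0],
    [0,0,6,0,0,-1,0],
    [0,0,0,0,0,0,0]
  ]
}}

```text
clock: 1.1
tcp_pos: [0.223, 0.6111, 0.3351]
ee_rot: [-179.9, -0.1, 8.0]
ft_force: [-0.4, -0.6, 0.6]
opening: 1.004
```

```bash
cat > d.py <<'E'
# d.py bx by z(mm grasp point): remaining shift in tool axes (cm) to bring grasp point there (board coords)
import sys; from fit import *
from scipy.spatial.transform import Rotation as Ro
o=bot.get_obs(); R=Ro.from_euler("xyz",o["ee_rot"],degrees=True).as_matrix()
g=o["tcp_pos"]+R[:,2]*.003
c,s=np.cos(b[2]),np.sin(b[2]); d=g[:2]-b[:2]
print("grasp board mm",((c*d[0]+s*d[1])*1e3).round(1),((-s*d[0]+c*d[1])*1e3).round(1),(g[2]*1e3).round(1),"rot",o["ee_rot"].round(2),"F",o["ft_force"].round(1),"op",round(o["opening"],3),"t",o["clock"])
if len(sys.argv)>3: print("shift cm",(R.T@(W(b,[[float(v) for v in sys.argv[1:4]]])[0]-g)*100).round(2),"yaw err",(np.degrees(b[2])-o["ee_rot"][2]).round(2))
E
python3 d.py 36 179 195
```

```text
grasp board mm -234.5 636.1 330.0 rot [179.99   0.     8.08] F [ 0.5  0.1 -0.5] op 1.0 t 1.2
shift cm [26.93 45.78 13.51] yaw err -0.16
```

Emit:
{"op": "jog_arm", "data": {
  "motion": [
    [0,0,0,1,1.6,0,0],
    [0,0,0,1.5,2.6,0,0],
    [0,0,0,1.5,2.6,0,0],
    [0,0,0,1.5,2.6,0,0],
    [0,0,0,1.5,2.6,0,0],
    [0,0,0,1.5,2.6,0,0],
    [0,0,0,1.5,2.6,0,0],
    [0,0,0,1.5,2.6,0,0],
    [0,0,0,1.5,2.6,0,0],
    [0,0,0,1.5,2.6,0,0],
    [0,0,0,1.5,2.6,0,0],
    [0,0,0,1.5,2.6,0,0],
    [0,0,0,1.5,2.6,0,0],
    [0,0,0,1.5,2.6,0,0],
    [0,0,0,1.5,2.6,0,0],
    [0,0,0,1.5,2.6,0,0],
    [0,0,0,1.5,2.6,0,0],
    [0,0,0,1.5,2.4,0,0],
    [0,0,0,0.4,0.2,0,0],
    [0,0,0,0,0,0,0]
  ]
}}

```text
clock: 3.2
tcp_pos: [0.5526, 0.1932, 0.3324]
ee_rot: [-180.0, 0.1, 7.9]
ft_force: [0.0, 0.6, -0.2]
opening: 0.998
```

Emit:
{"op": "jog_arm", "data": {
  "motion": [
    [0,0,0,0,0,1,0],
    [0,0,0,0,0,2,0],
    [0,0,0,0,0,2,0],
    [0,0,0,0,0,2,0],
    [0,0,0,0,0,2,0],
    [0,0,0,0,0,2,0],
    [0,0,0,0,0,1.5,0],
    [0,0,0,0,0,1,0],
    [0,0,0,0,0,0,0],
    [0,0,0,0,0,0,0]
  ]
}}

```text
clock: 4.2
tcp_pos: [0.5528, 0.1945, 0.1988]
ee_rot: [-180.0, -0.0, 8.0]
ft_force: [0.4, -0.1, 0.8]
opening: 1.004
```

```bash
python3 d.py 36 179 159
python3 - <<'E'
from h import *
c=camera("side"); b=c["color"][60:270,205:325]; t=camera("top"); a=t["color"][185:260,200:345]
a=cv2.resize(a,None,fx=3,fy=3,interpolation=cv2.INTER_CUBIC);b=cv2.resize(b,None,fx=2.8,fy=2.8,interpolation=cv2.INTER_CUBIC)
o=np.zeros((588,800,3),np.uint8);o[:b.shape[0],:b.shape[1]]=b;o[:a.shape[0],350:350+a.shape[1]]=a;cv2.imwrite("pics/g1.png",o)
E
```

```text
grasp board mm 35.5 178.5 196.7 rot [-1.7998e+02 -1.3000e-01  7.9700e+00] F [-0.5  0.1  0.1] op 1.0 t 4.3
shift cm [ 0.04 -0.05  3.77] yaw err -0.04
```

View pics/g1.png

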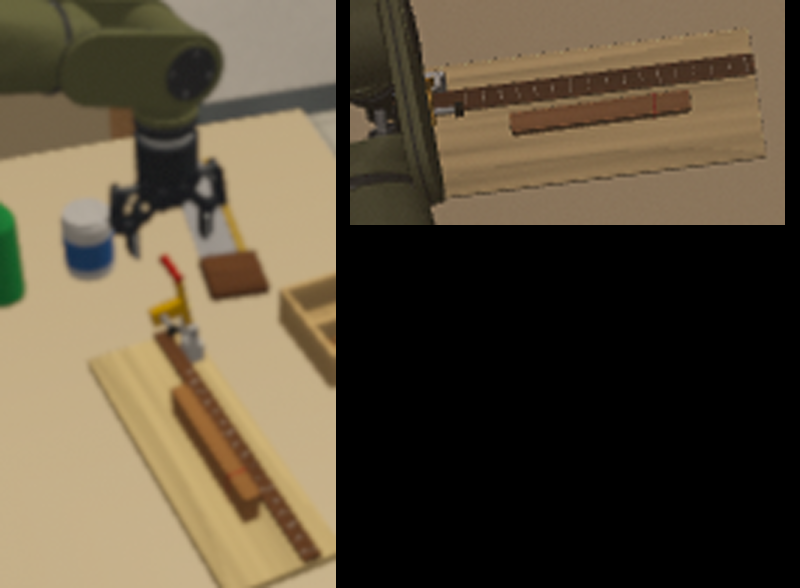

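The side picture shows the jaws straddling the red handle at (172, 268), fingers either side. Next I descend and pinch.

Emit:
{"op": "jog_arm", "data": {
  "motion": [
    [0,0,0,0,0,1,0],
    [0,0,0,0,0,1.4,0],
    [0,0,0,0,0,1.0,0],
    [0,0,0,0,0,0.4,0],
    [0,0,0,0,0,0,0],
    [0,0,0,0,0,0,0.4],
    [0,0,0,0,0,0,0.6],
    [0,0,0,0,0,0,0.75],
    [0,0,0,0,0,0,0.85],
    [0,0,0,0,0,0,0.9],
    [0,0,0,0,0,0,1],
    [0,0,0,0,0,0,1],
    [0,0,0,0,0,0,1],
    [0,0,0,0,0,0,1]
  ]
}}

```text
clock: 5.8
tcp_pos: [0.5527, 0.1943, 0.1608]
ee_rot: [-180.0, -0.0, 8.0]
ft_force: [-1.2, -0.3, 3.7]
opening: 0.145
```

```bash
python3 d.py 36 179 159; python3 -c "
import numpy as np
P=lambda a:np.array([50-88*np.cos(a),72+88*np.sin(a)])
A=np.linspace(1.41,0,19)
Q=np.array([P(a) for a in A]); print(np.c_[A[1:],np.diff(Q,axis=0)/10].round(2).tolist())"
```

```text
grasp board mm 34.9 178.3 157.8 rot [-1.80e+02 -2.00e-02  7.96e+00] F [-2.1 -0.6  4.4] op 0.138 t 5.9
shift cm [ 0.11 -0.07 -0.12] yaw err -0.04
[[1.33, -0.68, -0.14], [1.25, -0.66, -0.19], [1.17, -0.65, -0.24], [1.1, -0.62, -0.29], [1.02, -0.6, -0.34], [0.94, -0.57, -0.38], [0.86, -0.54, -0.43], [0.78, -0.51, -0.47], [0.7, -0.47, -0.51], [0.63, -0.43, -0.54], [0.55, -0.38, -0.57], [0.47, -0.34, -0.6], [0.39, -0.29, -0.63], [0.31, -0.24, -0.65], [0.24, -0.19, -0.66], [0.16, -0.13, -0.68], [0.08, -0.08, -0.68], [0.0, -0.03, -0.69]]
```

Emit:
{"op": "jog_arm", "data": {
  "motion": [
    [0,0,0,-0.68,0,0.14,1],
    [0,0,0,-0.66,0,0.19,1],
    [0,0,0,-0.65,0,0.24,1],
    [0,0,0,-0.62,0,0.29,1],
    [0,0,0,-0.6,0,0.34,1],
    [0,0,0,-0.57,0,0.38,1],
    [0,0,0,-0.54,0,0.43,1],
    [0,0,0,-0.51,0,0.47,1],
    [0,0,0,-0.47,0,0.51,1],
    [0,0,0,-0.43,0,0.54,1],
    [0,0,0,-0.38,0,0.57,1],
    [0,0,0,-0.34,0,0.6,1],
    [0,0,0,-0.29,0,0.63,1],
    [0,0,0,-0.24,0,0.65,1],
    [0,0,0,-0.19,0,0.66,1],
    [0,0,0,-0.13,0,0.68,1],
    [0,0,0,0,0,0,1],
    [0,0,0,0,0,0,1]
  ]
}}

```text
clock: 7.7
tcp_pos: [0.4815, 0.1844, 0.0867]
ee_rot: [-180.0, -0.2, 8.0]
ft_force: [11.0, 1.5, -3.1]
opening: 0.139
```

```bash
python3 d.py -38 179 72
```

```text
grasp board mm -37.0 178.3 83.7 rot [-179.97   -0.25    7.96] F [10.3  2.7 -2.9] op 0.145 t 7.8
shift cm [-0.1  -0.07  1.17] yaw err -0.03
```

Emit:
{"op": "jog_arm", "data": {
  "motion": [
    [0,0,0,0.05,0,0.6,1],
    [0,0,0,0,0,0.5,1],
    [0,0,0,0,0,0.15,1],
    [0,0,0,0,0,0,1],
    [0,0,0,0,0,0,1],
    [0,0,0,0,0,0,1]
  ]
}}

```text
clock: 8.4
tcp_pos: [0.4805, 0.1842, 0.0743]
ee_rot: [-180.0, 0.0, 8.0]
ft_force: [3.3, 1.7, 1.9]
opening: 0.139
```

```bash
python3 d.py -38 179 72
```

```text
grasp board mm -38.0 178.3 71.4 rot [-1.7999e+02  3.0000e-02  7.9600e+00] F [2.6 1.7 2.2] op 0.14 t 8.5
shift cm [ 0.   -0.07 -0.06] yaw err -0.03
```

Emit:
{"op": "jog_arm", "data": {
  "motion": [
    [0,0,0,0,0,0.1,1],
    [0,0,0,0,0,0.1,1],
    [0,0,0,0,0,0,1],
    [0,0,0,0,0,0,1]
  ]
}}

```text
clock: 8.9
tcp_pos: [0.4805, 0.1842, 0.0729]
ee_rot: [180.0, 0.1, 8.0]
ft_force: [-0.3, 0.4, 5.5]
opening: 0.139
```

Emit:
{"op": "jog_arm", "data": {
  "motion": [
    [0,0,0,0,0,0.15,1],
    [0,0,0,0,0,0.15,1],
    [0,0,0,0,0,0,1],
    [0,0,0,0,0,0,1]
  ]
}}

```text
clock: 9.3
tcp_pos: [0.4804, 0.1843, 0.0705]
ee_rot: [180.0, 0.1, 8.0]
ft_force: [-1.2, -0.0, 9.3]
opening: 0.141
```

Emit:
{"op": "jog_arm", "data": {
  "motion": [
    [0,0,0,0,0,0,0.6],
    [0,0,0,0,0,0,0.5],
    [0,0,0,0,0,0,0.4],
    [0,0,0,0,0,0,0.4],
    [0,0,0,0,0,-1,0.4],
    [0,0,0,0,0,-2,0.4],
    [0,0,0,0,0,-2,0.3],
    [0,0,0,0,0,-2,0.3],
    [0,0,0,0,1,-1,0.3],
    [0,0,0,0,3,0,0.3],
    [0,0,0,0,3,0,0.3],
    [0,0,0,0,3,0,0.3],
    [0,0,0,0.3,3,0,0.3],
    [0,0,0,0.5,3,0,0.3],
    [0,0,0,0.6,3,0,0.3],
    [0,0,0,1,1.5,0,0.3],
    [0,0,0,1,0.4,0,0.3],
    [0,0,0,0,0,0,0.3]
  ]
}}

```text
clock: 11.1
tcp_pos: [0.5445, -0.0181, 0.1497]
ee_rot: [-180.0, -0.0, 7.9]
ft_force: [0.6, -0.4, -0.5]
opening: 0.698
```

```bash
python3 d.py -4 -29 100
python3 - <<'E'
from h import *
c=camera("side"); b=c["color"][140:270,225:330]; t=camera("top"); a=t["color"][190:245,200:300]
a=cv2.resize(a,None,fx=4.4,fy=4.4,interpolation=cv2.INTER_CUBIC);b=cv2.resize(b,None,fx=3.3,fy=3.3,interpolation=cv2.INTER_CUBIC)
o=np.zeros((430,790,3),np.uint8);o[:b.shape[0],:b.shape[1]]=b;o[:a.shape[0],350:350+a.shape[1]]=a;cv2.imwrite("pics/g2.png",o)
E
```

```text
grasp board mm -3.6 -29.9 146.4 rot [-1.7997e+02  5.0000e-02  8.0200e+00] F [-0.1 -0.   0.1] op 0.702 t 11.2
shift cm [-0.04 -0.08  4.64] yaw err -0.09
```

View pics/g2.png

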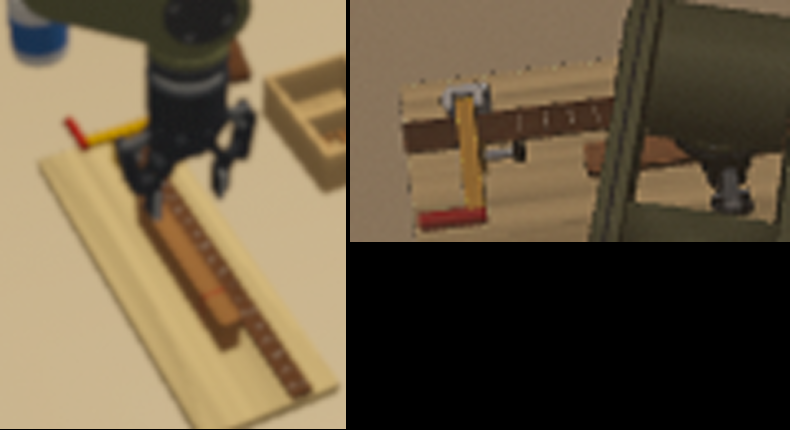

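The side crop shows the stop down: yellow arm level, handle at (75, 132). The top crop shows the tip at (522, 150) and the jaws straddling the batten. Next I measure the tip and check the stop angle.

Run:
```python
from fit import *
for n,p in (("tip face",(525,150)),("tongue?",(486,155)),):
    X=onz(ct,[[200+(p[0]-350+.5)/4.4-.5,190+(p[1]+.5)/4.4-.5]],.0405)[0]
    c,s=np.cos(b[2]),np.sin(b[2]); d=X[:2]-b[:2]; print(n,(c*d[0]+s*d[1])*1e3,(-s*d[0]+c*d[1])*1e3)
for a in(0,.05,.1,.15):
    h=W(b,[(50-88*np.cos(a),y,72+88*np.sin(a)) for y in(161,197)])
    print(a,((proj(ct,h)-[200,190]+.5)*4.4+[350,0]).round(1).tolist(),((proj(cs,h)-[225,140]+.5)*3.3).round(1).tolist())
# dark/red centroid of handle now
for c,n in((ct,"top"),(cs,"side")):
    im=c["color"].astype(int); m=(im[...,2]>110)&(im[...,1]<60)&(im[...,0]<60)
    h=proj(c,W(b,[(-38,179,72)]))[0]; ys,xs=np.nonzero(m); k=np.hypot(xs-h[0],ys-h[1])<15
    print(n,"red centroid",xs[k].mean().round(2),ys[k].mean().round(2),"n",k.sum(),[(a,proj(c,W(b,[(50-88*np.cos(a),179,72+88*np.sin(a))]))[0].round(2).tolist()) for a in(0,.05,.1)])
```

```text
tip face 9.64026145375197 117.93607210358465
tongue? 9.452689079829987 147.93624281657134
0 [[471.1, 216.5], [423.1, 222.4]] [[81.2, 141.7], [68.7, 121.8]]
0.05 [[470.3, 216.0], [422.2, 221.8]] [[81.1, 138.6], [68.6, 118.7]]
0.1 [[469.5, 215.2], [421.2, 221.0]] [[81.2, 135.5], [68.6, 115.6]]
0.15 [[468.7, 214.0], [420.3, 219.9]] [[81.4, 132.4], [68.9, 112.5]]
top red centroid 221.84 238.6 n 25 [(0, [221.56, 239.38]), (0.05, [221.37, 239.26]), (0.1, [221.17, 239.07])]
side red centroid 248.0 180.5 n 12 [(0, [247.21, 179.39]), (0.05, [247.17, 178.47]), (0.1, [247.18, 177.53])]
```

Stop is down on its limit, tip face at about y = 118 mm, and the batten end at about 71. Gripping the batten now.

Emit:
{"op": "jog_arm", "data": {
  "motion": [
    [0,0,0,0,0,1,0.3],
    [0,0,0,0,0,2,0.3],
    [0,0,0,0,0,2,0.3],
    [0,0,0,0,0,2,0.3],
    [0,0,0,0,0,1.5,0.3],
    [0,0,0,0,0,0.7,0.3],
    [0,0,0,0,0,0.2,0.3],
    [0,0,0,0,0,0,0.3],
    [0,0,0,0,0,0,0.45],
    [0,0,0,0,0,0,0.55],
    [0,0,0,0,0,0,0.6],
    [0,0,0,0,0,0,0.65],
    [0,0,0,0,0,0,0.7],
    [0,0,0,0,0,0,0.75],
    [0,0,0,0,0,0,0.8],
    [0,0,0,0,0,0,0.85],
    [0,0,0,0,0,0,0.85]
  ]
}}

```text
clock: 13.1
tcp_pos: [0.5437, -0.0181, 0.056]
ee_rot: [180.0, -0.0, 8.0]
ft_force: [-0.3, 0.7, 2.7]
opening: 0.243
```

```bash
python3 d.py 9 -29 53
```

```text
grasp board mm -3.4 -30.8 52.9 rot [ 1.7999e+02 -3.0000e-02  7.9600e+00] F [-0.3  0.1  3.6] op 0.249 t 13.2
shift cm [ 1.24 -0.18 -0.  ] yaw err -0.04
```

Emit:
{"op": "jog_arm", "data": {
  "motion": [
    [0,0,0,0.2,0,0,1],
    [0,0,0,0.3,0,0,1],
    [0,0,0,0.3,0,0,1],
    [0,0,0,0.2,0,0,1],
    [0,0,0,0.1,0,0,1],
    [0,0,0,0,0,0,1],
    [0,0,0,0,0,0,1]
  ]
}}

```text
clock: 13.9
tcp_pos: [0.5532, -0.0167, 0.056]
ee_rot: [-180.0, 0.2, 8.0]
ft_force: [-5.6, 0.1, 9.2]
opening: 0.243
```

Emit:
{"op": "jog_arm", "data": {
  "motion": [
    [0,0,0,0.05,0,0,1],
    [0,0,0,0.05,0,0,1],
    [0,0,0,0,0,0,1],
    [0,0,0,0,0,0,1]
  ]
}}

```text
clock: 14.3
tcp_pos: [0.5539, -0.0166, 0.056]
ee_rot: [-180.0, 0.3, 8.0]
ft_force: [-6.5, -1.0, 9.8]
opening: 0.246
```

Emit:
{"op": "jog_arm", "data": {
  "motion": [
    [0,0,0,0.1,0,0,1],
    [0,0,0,0,0,0,1],
    [0,0,0,0.1,0,0,1],
    [0,0,0,0,0,0,1],
    [0,0,0,0,0,0,1]
  ]
}}

```text
clock: 14.8
tcp_pos: [0.556, -0.0163, 0.0559]
ee_rot: [-180.0, 0.2, 8.0]
ft_force: [-7.1, -1.2, 8.6]
opening: 0.248
```

```bash
python3 d.py 9 -29 53
```

```text
grasp board mm 9.1 -30.8 53.0 rot [-180.      0.22    7.98] F [-5.9 -1.   8.4] op 0.243 t 14.9
shift cm [-0.01 -0.18 -0.  ] yaw err -0.05
```

Emit:
{"op": "jog_arm", "data": {
  "motion": [
    [0,0,0,0,0,-0.05,1],
    [0,0,0,0,0,0,1],
    [0,0,0,0.05,0,0,1],
    [0,0,0,0.05,0,0,1],
    [0,0,0,0,0,0,1],
    [0,0,0,0,0,0,1]
  ]
}}

```text
clock: 15.5
tcp_pos: [0.5567, -0.0162, 0.056]
ee_rot: [-180.0, 0.3, 8.0]
ft_force: [-7.5, -1.0, 8.3]
opening: 0.25
```

Emit:
{"op": "jog_arm", "data": {
  "motion": [
    [0,0,0,0.05,0,0,1],
    [0,0,0,0.05,0,0,1],
    [0,0,0,0,0,0,1],
    [0,0,0,0,0,0,1]
  ]
}}

```text
clock: 15.9
tcp_pos: [0.5568, -0.0162, 0.056]
ee_rot: [-180.0, 0.4, 8.0]
ft_force: [-11.9, -1.5, 10.8]
opening: 0.25
```

Fence contact reached: force rises with no more travel. I'll unload a little, then slide toward the tip.

Emit:
{"op": "jog_arm", "data": {
  "motion": [
    [0,0,0,-0.05,0,-0.1,1],
    [0,0,0,0,-0.2,0,1],
    [0,0,0,0,-0.4,0,1],
    [0,0,0,0,-0.5,0,1],
    [0,0,0,0,-0.5,0,1],
    [0,0,0,0,-0.5,0,1],
    [0,0,0,0,-0.5,0,1],
    [0,0,0,0,-0.5,0,1],
    [0,0,0,0,-0.4,0,1],
    [0,0,0,0,-0.2,0,1],
    [0,0,0,0,-0.1,0,1],
    [0,0,0,0,0,0,1],
    [0,0,0,0,0,0,1]
  ]
}}

```text
clock: 17.2
tcp_pos: [0.5515, 0.0202, 0.056]
ee_rot: [179.9, 0.3, 8.0]
ft_force: [-5.9, -8.3, 4.4]
opening: 0.25
```

```bash
python3 d.py 9 18 53
python3 - <<'E'
from h import *
t=camera("top"); a=t["color"][190:250,200:310]; cv2.imwrite("pics/g3.png",cv2.resize(a,None,fx=7,fy=7,interpolation=cv2.INTER_CUBIC))
c=camera("side"); cv2.imwrite("pics/g3s.png",cv2.resize(c["color"][150:270,225:330],None,fx=5,fy=5,interpolation=cv2.INTER_CUBIC))
E
```

```text
grasp board mm 9.7 6.0 53.0 rot [179.88   0.33   7.96] F [-5.2 -7.7  3.6] op 0.243 t 17.3
shift cm [-0.07 -1.2  -0.  ] yaw err -0.04
```

View pics/g3.png

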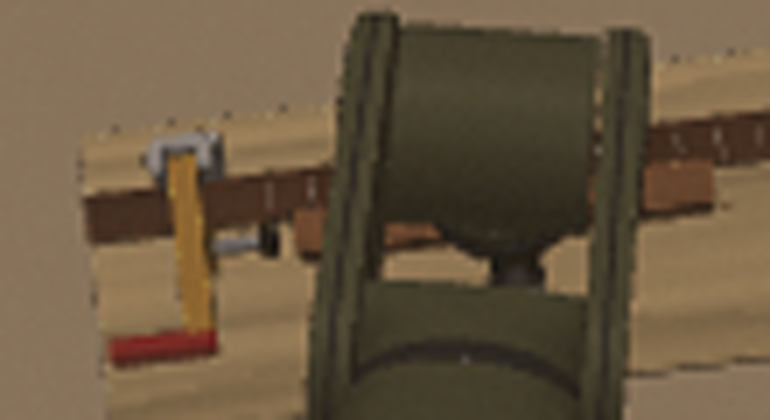

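The tip face is at (279, 240) and the batten end at (295, 235). That leaves about 9 mm after parallax. I'll ease the fence load and creep in.

Emit:
{"op": "jog_arm", "data": {
  "motion": [
    [0,0,0,-0.05,0,-0.03,1],
    [0,0,0,0,-0.1,0,1],
    [0,0,0,0,-0.15,0,1],
    [0,0,0,0,-0.15,0,1],
    [0,0,0,0,-0.1,0,1],
    [0,0,0,0,-0.05,0,1],
    [0,0,0,0,0,0,1],
    [0,0,0,0,0,0,1]
  ]
}}

```text
clock: 18.2
tcp_pos: [0.5506, 0.0264, 0.056]
ee_rot: [180.0, 0.2, 8.0]
ft_force: [-4.0, -4.1, 0.7]
opening: 0.246
```

Emit:
{"op": "jog_arm", "data": {
  "motion": [
    [0,0,0,0,-0.05,0,1],
    [0,0,0,0,-0.05,0,1],
    [0,0,0,0,0,0,1]
  ]
}}

```text
clock: 18.5
tcp_pos: [0.5505, 0.0273, 0.056]
ee_rot: [179.9, 0.2, 8.0]
ft_force: [-3.7, -4.8, 0.2]
opening: 0.247
```

Emit:
{"op": "jog_arm", "data": {
  "motion": [
    [0,0,0,0,-0.05,0,1],
    [0,0,0,0,-0.05,0,1],
    [0,0,0,0,0,0,1]
  ]
}}

```text
clock: 18.8
tcp_pos: [0.5503, 0.0283, 0.056]
ee_rot: [179.9, 0.2, 8.0]
ft_force: [-3.7, -4.4, 0.5]
opening: 0.246
```

Emit:
{"op": "jog_arm", "data": {
  "motion": [
    [0,0,0,0,-0.05,0,1],
    [0,0,0,0,-0.05,0,1],
    [0,0,0,0,0,0,1]
  ]
}}

```text
clock: 19.1
tcp_pos: [0.5502, 0.0293, 0.056]
ee_rot: [179.9, 0.3, 8.0]
ft_force: [-4.3, -5.4, 1.6]
opening: 0.245
```

Emit:
{"op": "jog_arm", "data": {
  "motion": [
    [0,0,0,0,-0.05,0,1],
    [0,0,0,0,-0.05,0,1],
    [0,0,0,0,0,0,1]
  ]
}}

```text
clock: 19.4
tcp_pos: [0.5501, 0.03, 0.056]
ee_rot: [179.9, 0.3, 8.0]
ft_force: [-3.8, -5.1, 0.1]
opening: 0.247
```

```bash
python3 -c "
from rig import bot
print(bot.get_obs()['ft_force'],bot.get_obs()['wrist_torque'])"
```

```text
[-3.75104385 -5.08336692  0.09148695] [-0.7895656   0.68836677 -0.13598518]
```

Emit:
{"op": "jog_arm", "data": {
  "motion": [
    [0,0,0,0,-0.05,0,1],
    [0,0,0,0,-0.05,0,1],
    [0,0,0,0,0,0,1]
  ]
}}

```text
clock: 19.7
tcp_pos: [0.55, 0.0306, 0.0561]
ee_rot: [179.9, 0.2, 8.0]
ft_force: [-4.6, -7.1, 1.2]
opening: 0.247
```

Emit:
{"op": "jog_arm", "data": {
  "motion": [
    [0,0,0,0,-0.05,0,1],
    [0,0,0,0,-0.02,0,1],
    [0,0,0,0,0,0,1],
    [0,0,0,0,0,0,1]
  ]
}}

```text
clock: 20.1
tcp_pos: [0.55, 0.0309, 0.0561]
ee_rot: [179.8, 0.2, 8.0]
ft_force: [-2.9, -8.8, 0.5]
opening: 0.25
```

Run:
```python
from h import *
t=camera("top"); a=t["color"][200:240,210:270]; cv2.imwrite("pics/g4.png",cv2.resize(a,None,fx=12,fy=12,interpolation=cv2.INTER_CUBIC))
print(bot.get_obs()["ft_force"],bot.get_obs()["tcp_pos"])
```

```text
[-4.10861855 -8.5012907   0.95791596] [0.54994473 0.03095372 0.05608214]
```

View pics/g4.png

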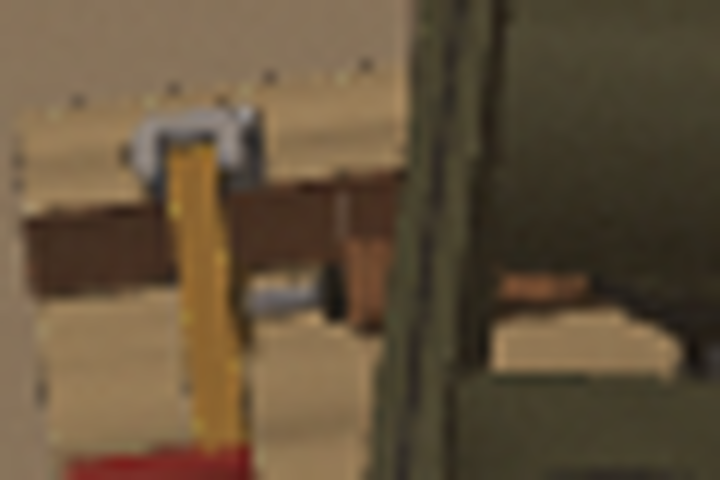

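The batten end at (348, 300) touches the black tip at (335, 292). Force is about 4 N above sliding friction. One more small nudge and hold, then ease off and release.

Emit:
{"op": "jog_arm", "data": {
  "motion": [
    [0,0,0,0,-0.04,0,1],
    [0,0,0,0,0,0,1],
    [0,0,0,0,0,0,1],
    [0,0,0,0,0,0,1],
    [0,0,0,0,0,0,1]
  ]
}}

```text
clock: 20.65
tcp_pos: [0.5499, 0.0312, 0.0561]
ee_rot: [179.8, 0.3, 8.0]
ft_force: [-2.9, -9.0, -0.1]
opening: 0.244
```

Emit:
{"op": "jog_arm", "data": {
  "motion": [
    [0,0,0,0,0.05,0,1],
    [0,0,0,0,0.05,0,1],
    [0,0,0,0,0.05,0,1],
    [0,0,0,0,0,0,1],
    [0,0,0,0,0,0,1]
  ]
}}

```text
clock: 21.15
tcp_pos: [0.5499, 0.031, 0.0561]
ee_rot: [180.0, 0.3, 7.9]
ft_force: [-4.0, -4.0, 0.4]
opening: 0.246
```

Emit:
{"op": "jog_arm", "data": {
  "motion": [
    [0,0,0,0,0,0,0.7],
    [0,0,0,0,0,0,0.65],
    [0,0,0,0,0,0,0.6],
    [0,0,0,0,0,0,0.5],
    [0,0,0,0,0,0,0.4],
    [0,0,0,0,0,0,0.4],
    [0,0,0,0,0,0,0.4],
    [0,0,0,0,0,-0.5,0.4],
    [0,0,0,0,0,-1.5,0.4],
    [0,0,0,0,0,-2,0.4],
    [0,0,0,0,0,-2,0.4],
    [0,0,0,0,0,-2,0.4],
    [0,0,0,0,0,-1,0.4],
    [0,0,0,0,0,0,0.4]
  ]
}}

```text
clock: 22.55
tcp_pos: [0.5531, 0.0316, 0.1503]
ee_rot: [180.0, -0.3, 8.0]
ft_force: [0.1, 0.5, 0.4]
opening: 0.605
```

```bash
python3 d.py -38 179 150
```

```text
grasp board mm 11.1 17.4 144.3 rot [1.80e+02 1.00e-02 7.96e+00] F [-0.7  0.2 -1.3] op 0.599 t 22.65
shift cm [ -4.9  -16.16  -0.57] yaw err -0.03
```

Next I move over the handle at (-38, 179, 72), staying above the stop.

Emit:
{"op": "jog_arm", "data": {
  "motion": [
    [0,0,0,-0.5,-1,0,0.3],
    [0,0,0,-0.5,-2,0,0.3],
    [0,0,0,-0.8,-2.5,0,0.3],
    [0,0,0,-0.8,-2.5,0,0.3],
    [0,0,0,-0.8,-2.5,0,0.3],
    [0,0,0,-0.8,-2.5,0,0.3],
    [0,0,0,-0.5,-2,0,0.3],
    [0,0,0,-0.2,-1.1,0,0.3],
    [0,0,0,0,0,0,0.3],
    [0,0,0,0,0,0,0.3]
  ]
}}

```text
clock: 23.65
tcp_pos: [0.4806, 0.1841, 0.1469]
ee_rot: [180.0, 0.0, 8.0]
ft_force: [-0.2, 0.9, -0.0]
opening: 0.698
```

```bash
python3 d.py -38 179 72
python3 - <<'E'
from h import *
t=camera("top"); a=t["color"][195:245,205:315]; a=cv2.resize(a,None,fx=7,fy=7,interpolation=cv2.INTER_CUBIC)
cv2.imwrite("pics/g5.png",a)
E
```

```text
grasp board mm -37.6 177.7 144.2 rot [1.7998e+02 2.0000e-02 7.9100e+00] F [ 0.8  0.1 -0.1] op 0.702 t 23.75
shift cm [-0.03 -0.13  7.22] yaw err 0.01
```

View pics/g5.png

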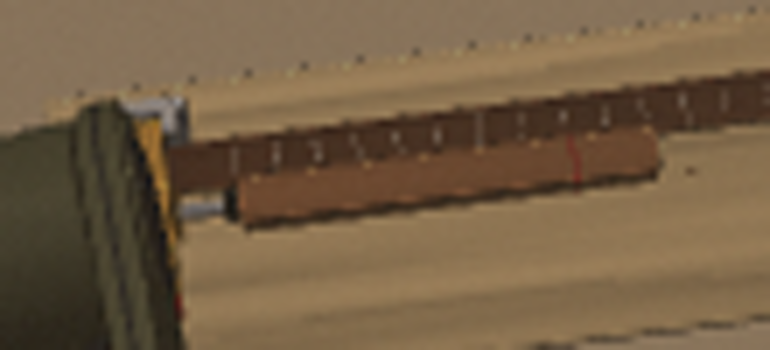

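The batten lies along the fence with its end at (238, 195) on the tip. Descending to pinch the handle.

Emit:
{"op": "jog_arm", "data": {
  "motion": [
    [0,0,0,0,-0.2,1,0.3],
    [0,0,0,0,0,2,0.4],
    [0,0,0,0,0,2,0.4],
    [0,0,0,0,0,1.5,0.4],
    [0,0,0,0,0,0.7,0.4],
    [0,0,0,0,0,0,0.4],
    [0,0,0,0,0,0,0.5],
    [0,0,0,0,0,0,0.65],
    [0,0,0,0,0,0,0.75],
    [0,0,0,0,0,0,0.85],
    [0,0,0,0,0,0,0.95],
    [0,0,0,0,0,0,1],
    [0,0,0,0,0,0,1],
    [0,0,0,0,0,0,1]
  ]
}}

```text
clock: 25.2
tcp_pos: [0.4801, 0.1864, 0.0764]
ee_rot: [-180.0, 0.1, 8.0]
ft_force: [-3.9, -0.7, 5.8]
opening: 0.139
```

```bash
python3 d.py -38 179 72
```

```text
grasp board mm -38.1 180.5 73.4 rot [1.80e+02 7.00e-02 7.97e+00] F [-4.5 -1.2  5.9] op 0.14 t 25.3
shift cm [0.01 0.15 0.14] yaw err -0.05
```

Emit:
{"op": "jog_arm", "data": {
  "motion": [
    [0,0,0,0.01,0,-0.34,1],
    [0,0,0,0.02,0,-0.35,1],
    [0,0,0,0.08,0,-0.68,1],
    [0,0,0,0.13,0,-0.68,1],
    [0,0,0,0.19,0,-0.66,1],
    [0,0,0,0.24,0,-0.65,1],
    [0,0,0,0.29,0,-0.63,1],
    [0,0,0,0.34,0,-0.6,1],
    [0,0,0,0.38,0,-0.57,1],
    [0,0,0,0.43,0,-0.54,1],
    [0,0,0,0.47,0,-0.51,1],
    [0,0,0,0.51,0,-0.47,1],
    [0,0,0,0.54,0,-0.43,1],
    [0,0,0,0.57,0,-0.38,1],
    [0,0,0,0.6,0,-0.34,1],
    [0,0,0,0.62,0,-0.29,1],
    [0,0,0,0.65,0,-0.24,1],
    [0,0,0,0.66,0,-0.19,1],
    [0,0,0,0.68,0,-0.14,1],
    [0,0,0,0,0,0,1]
  ]
}}

```text
clock: 27.3
tcp_pos: [0.5564, 0.1972, 0.1676]
ee_rot: [-180.0, -0.3, 8.0]
ft_force: [-5.3, -0.4, 9.5]
opening: 0.137
```

```bash
python3 d.py 44 179 159.8
```

```text
grasp board mm 38.9 180.7 164.6 rot [-179.96   -0.38    7.97] F [-3.8  0.8  9.4] op 0.139 t 27.4
shift cm [0.5  0.17 0.48] yaw err -0.04
```

Emit:
{"op": "jog_arm", "data": {
  "motion": [
    [0,0,0,0.3,0,0,1],
    [0,0,0,0.3,0,0,1],
    [0,0,0,0,0,0,1],
    [0,0,0,0,0,0,0.7],
    [0,0,0,0,0,0,0.5],
    [0,0,0,0,0,0,0.3],
    [0,0,0,0,0,0,0.2],
    [0,0,0,0,0,0,0.2],
    [0,0,0,0,0,-1,0.2],
    [0,0,0,0,0,-2,0.2],
    [0,0,0,0,0,-3,0.2],
    [0,0,0,0,0,-3,0.2],
    [0,0,0,0,0,-3,0.2],
    [0,0,0,0,-1,-2,0.2],
    [0,0,0,-1,-3,0,0.2],
    [0,0,0,-2,-4,0,0.2],
    [0,0,0,-2,-4,0,0.2],
    [0,0,0,-2,-4,0,0.2],
    [0,0,0,-2,-4,0,0.2],
    [0,0,0,0,0,0,0.2]
  ]
}}

```text
clock: 29.4
tcp_pos: [0.4402, 0.3865, 0.3031]
ee_rot: [-179.9, -0.0, 8.3]
ft_force: [0.3, 0.0, -0.1]
opening: 0.801
```

Emit:
{"op": "jog_arm", "data": {
  "motion": [
    [0,0,0,-2,-3,0,0.2],
    [0,0,0,-2,-3,0,0.2],
    [0,0,0,-2,-2,0,0.2],
    [0,0,0,0,0,0,0.2],
    [0,0,0,0,0,0,0.2]
  ]
}}

```text
clock: 29.9
tcp_pos: [0.3728, 0.4538, 0.3028]
ee_rot: [180.0, -0.0, 8.0]
ft_force: [0.6, -0.4, -0.6]
opening: 0.798
```

Run:
```python
from h import *
t=camera("top"); a=cv2.resize(t["color"][190:245,200:345],None,fx=5.5,fy=5.5,interpolation=cv2.INTER_CUBIC)
c=camera("side"); s=cv2.resize(c["color"][145:270,225:335],None,fx=2.2,fy=2.2,interpolation=cv2.INTER_CUBIC)
o=np.zeros((590,800,3),np.uint8);o[:a.shape[0],:a.shape[1]]=a;o[310:310+s.shape[0],:s.shape[1]]=s;
cv2.imwrite("pics/g6.png",cv2.convertScaleAbs(o,alpha=1.4))
```

```text
(no output)
```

View pics/g6.png

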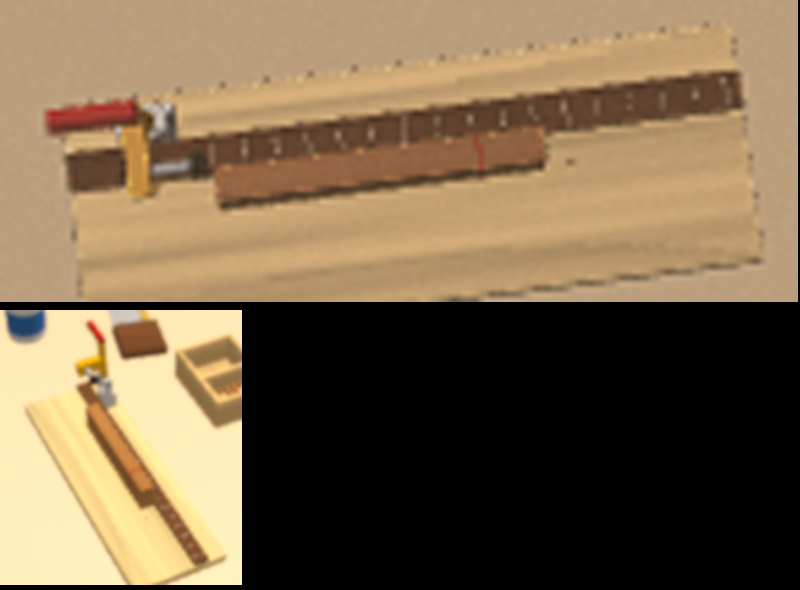

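The stop is up, handle at (92, 115), and the batten's far corners are at (545, 128) and (216, 168). I'll fit its pose.

```bash
cat > m2.py <<'E'
from fit import *
V=lambda p:(np.array(p,float)+.5)/5.5-.5+[200,190]
wt=[(-11,100,63),(11,100,63),(11,-100,63),(-11,-100,63)]
r=lambda q:(proj(ct,W(q,wt))-V([(221,205),(215,169),(544,128),(547,165)])).ravel()
w=LS(r,[*b]).x; c,s=np.cos(b[2]),np.sin(b[2]); d=w[:2]-b[:2]
print("batten in board",c*d[0]+s*d[1],-s*d[0]+c*d[1],"dyaw",w[2]-b[2],r(w).reshape(-1,2).round(1).tolist())
# automatic: batten/fence vs plywood: lower edge & end edges from expected corners
for q in (b,):
  e=[(x,y,63) for y in(118,-82) for x in(-2,20)]
  print("expected corners",((proj(ct,W(q,e))-[200,190]+.5)*5.5-.5).round(1).tolist())
a=1.5; R=lambda dx,dz:(50+(dx*np.cos(a)+dz*np.sin(a)),72+(-dx*np.sin(a)+dz*np.cos(a)))
x,z=R(-41,-31.5); print("tip up",x,z)
for y in(115,118,121): print(y,((proj(ct,W(b,[(x,y,z)]))-[200,190]+.5)*5.5-.5).round(1))
for a in(1.3,1.4,1.5,1.6): print(a,((proj(ct,W(b,[(50-88*np.cos(a),179,72+88*np.sin(a))]))-[200,190]+.5)*5.5).round(1))
E
python3 m2.py
```

```text
batten in board 0.007717184555928958 0.017411128910441515 dyaw 0.0015970268783667418 [[-0.4, 0.0], [-0.1, 0.0], [0.1, 0.1], [0.4, -0.1]]
expected corners [[217.3, 203.0], [213.3, 166.8], [548.1, 162.6], [543.4, 126.6]]
tip up 15.678682653596468 110.66907259823358
115 [[211.2 164.5]]
118 [[206.1 165.1]]
121 [[200.9 165.8]]
1.3 [[ 88.5 150.7]]
1.4 [[ 86.4 135.3]]
1.5 [[ 84.6 119.7]]
1.6 [[ 82.9 104.3]]
```

Length and parallelism look right. The x fit of 7.7 mm carries about 1 mm of picking error, so I'll check flushness against the earlier picture, taken while the batten was held pressed to the fence.

Run:
```python
from h import *
now=camera("top")["color"].astype(float)
g=lambda n,f,u,v:(cv2.resize(cv2.imread(n),None,fx=1/f,fy=1/f,interpolation=cv2.INTER_AREA).astype(float),u,v)
old,u0,v0=g("pics/g3.png",7,200,190)
for c in(293,295,297):
    r=range(205,226); print(c,"held",[int(old[y-v0,c-u0].sum()/3) for y in r]); print(c,"now ",[int(now[y,c].sum()/3) for y in r])
```

```text
293 held [112, 114, 91, 47, 45, 44, 46, 46, 62, 73, 73, 74, 73, 73, 73, 44, 77, 113, 114, 111, 112]
293 now  [112, 113, 93, 48, 49, 46, 49, 50, 64, 72, 72, 73, 72, 71, 67, 41, 79, 113, 111, 110, 111]
295 held [114, 111, 76, 48, 49, 46, 47, 49, 69, 70, 71, 73, 71, 69, 65, 45, 78, 112, 110, 109, 111]
295 now  [111, 112, 77, 46, 51, 48, 48, 51, 77, 72, 70, 73, 72, 71, 74, 44, 76, 113, 110, 109, 113]
297 held [115, 109, 63, 46, 50, 53, 60, 52, 72, 72, 73, 71, 71, 66, 47, 53, 109, 115, 110, 110, 112]
297 now  [112, 110, 59, 48, 49, 50, 66, 51, 74, 72, 72, 70, 69, 69, 56, 50, 112, 111, 109, 109, 112]
```

Run:
```python
from h import *
c=camera("side")["color"][195:260,250:325]
cv2.imwrite("pics/g7.png",cv2.convertScaleAbs(cv2.resize(c,None,fx=9,fy=9,interpolation=cv2.INTER_CUBIC),alpha=1.2))
```

```text
(no output)
```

View pics/g7.png

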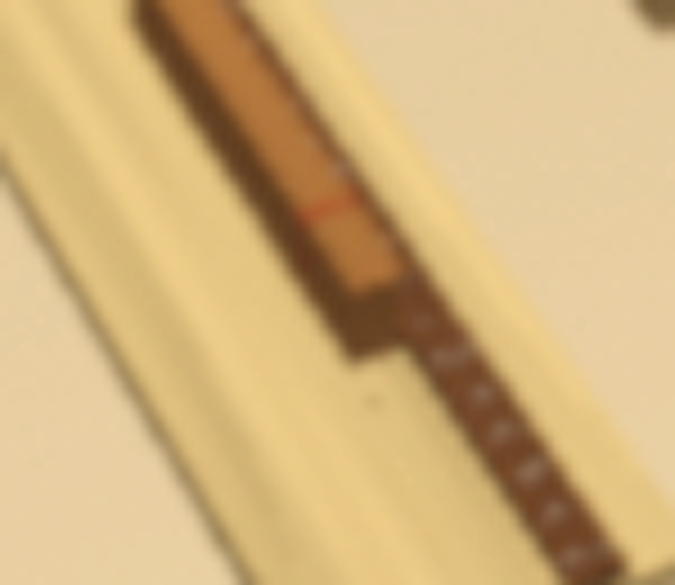

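Edge profiles match the pressed-to-fence ones, and the side view shows no gap: the end face meets the fence at (405, 345). Handing in.

```bash
python3 -c "
from rig import workorder; print(workorder.finish_job())"
```

```text
the job is handed in; nothing more can be done
None
```

I flipped the stop down, gripped the batten and pressed it to the fence. I then slid it about 47 mm until it butted the black tip, backed off slightly and let go. Last, I flipped the stop back up and handed in at about 30 s of the 72 s allowed.

**Butt force:** about 4–5 N by my estimate. The wrist read up to 9 N along the fence, of which about 4.5 N was sliding friction. I could not measure the tip force directly.

**Last checks:**
- **Stop:** up, at about 1.5 rad.
- **Robot:** clear of everything.
- **Parallel to the fence:** within about 0.002 rad.
- **Batten end along the fence:** fitted at about 117.4 mm, against about 118 mm measured for the tip face. The image error is about 1–2 mm, so this fits the 2 mm limit but does not prove it.
- **Flush with the fence:** one check disagreed. A hand-picked corner fit put the batten's centre at x = 7.7 mm instead of 9. The edge profiles match those taken while the batten was held against the fence, and the side view shows no gap, so I took it as flush.
- **Bystanders:** none appeared to be touched or moved, but I did not measure their positions.

I viewed 11 pictures, one over the budget.

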